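# Walk the die block round and square it up to the fence

## Robot

A 6-joint arm with a two-finger parallel gripper is mounted at the origin on a cart in front of the work surface, level with it; the furniture and walls round the work are solid. World frame = base frame: x ahead of the robot, y to its left, z up, the work surface at z = 0. Lengths are in m, angles in degrees, forces in N, time in s.
With the tool pointing down it reaches from about 0.375 to 0.9 m from the base axis. Payload 3.1 kg.
Tool frame: the origin (TCP) lies at the very end of the fingers, on their centre line; the grasp point (between the pads) lies 19 mm behind it; z points along the fingers, y is the direction in which the jaws open and shut (so a half turn about z gives the same grasp; the last joint's range is limited). The gripper opens to 87 mm and grips with 3 to 60 N. Pads are 19 mm wide; open, the fingers measure 117 mm over their backs; the gripper's body (75 mm by 190 mm) begins 51 mm behind the grasp point.
Start: joints at [-85.399, 30.224, 82.088, -0, 67.689, -10.227], TCP at [0.16, -0.604, 0.223] pointing down, gripper open.
Joint ranges: [-176.69, 176.69], [-43.24, 126.21], [12.49, 139.97], [-82, 262], [0, 151.66], [-163.58, 163.58]. Speed limits (degrees/s): [159.86, 159.86, 180, 180, 180, 180].

## Interface

Orientations are given as a 3x3 rotation matrix whose columns are the frame's x, y, z axes.
In Python, from rig import bot gives the robot as it stands. The module is installed in compiled form; this text tells all that it offers.
- The arm moves only by the tool play_rows, never from a script. Its argument "targets" is a list of rows, each a list of 7 numbers: the closure, from 0 (fully open) to 1 (shut), then the shift along the world's x, y, z in m, then the turn, a rotation vector about the world's x, y, z in rad. A call has 1 to 12 rows; each row shifts and turns the commanded pose from where the row before left it; what a row does not reach is not made up. A row lasts 1/8 s, in which the tool goes at most 62.5 mm and 10.7 degrees, less where a joint would pass 70% of its speed; a pose out of reach is approached as far as the arm can. A call with a gripper value outside its range is refused whole. The fingers move at their own pace and stop on an object; the grip force is fixed at half the most. Time passes only in rows, so rows that do not move let the fingers close. It gives the time, the measured TCP pose, the force and the opening at its end, in the units of the state.
- bot.read_state(): the state, without advancing time (a new reading comes with each control period).
- bot.capture(name): name is "side" or "top"; returns the picture (384x512x3 uint8, blue, green, red); there is no depth.
- bot.get_calibration(name): a dict with "fx", "fy", "cx", "cy" (pixels), "R" (3x3) and "t" (3): a world point X has camera coordinates R X + t. Camera axes: x right, y down, z forward; pixel columns grow to the right and rows downward; lengths in m; the calibration is good to about 2 mm. A picture is of the moment at which its call begins. get_calibration takes no time and is no camera call.
- bot.hand_in(): hands the job in, once; it reports no verdict.
The state is a dict: "time_s": time; "joint_positions": joint angles; "qvel": joint speeds; "tau": joint torques, N m; "position": TCP position; "tcp_rot": TCP orientation; "force": force on the tool from outside, world axes, zero at the start; "moment": the same for the moment, N m; "opening": opening from 0.0 (shut) to 1.0 (fully open).
Only numpy, scipy, OpenCV 4.12 (cv2) and the standard library are available. Lean on these libraries where they do the work, as an engineer would, in place of code of your own. Each camera call takes 0.05 s, during which the arm holds its last target. There are 200 camera calls.

## Task

Using only pushes of the fingertips, walk the aluminium die block round by its corners until one of its long sides faces the steel fence, doing this turning while the block still stands at least a finger's width clear of the fence. Then push it forward until that long side sits flush along the fence with its whole length on it, and leave it lying there. Never lift or tip the block, and leave the other things on the worktop where they are.

Things in the scene. Friction and masses are not known exactly. Their poses are not given: they have to be found in the camera images.
- die_block: a loose bare-aluminium slab, about 0.73 kg, 88 (own x) x 110 (own y) x 28 mm high, too wide to grasp. Three narrow grooves in its top run along its long sides (own y). Origin: centre of its underside, z up. The long sides are the faces at own x = +44 and -44 mm; either may go to the fence. It slides on the worktop with dry friction (push of 3 to 6 N) and stops when the push stops.
- fence: a steel bar fixed beyond the block, 25 (own x) x 190 (own y) x 32 mm high, two feet behind. A fixed wooden board lies right of it. Origin: centre of its underside; own x points away from the robot, own y along the bar. The working face, towards the robot, is at own x = -12.5 mm; the ends at own y = +-95 mm. With a long side flush, the block's origin is at own x = -56.5 mm.
- stake: a round dark steel bench block, 64 mm across and 17 high, to the right of the fixed wooden board; that board is 30 to 50 mm high and spans x 0.44 to 0.71, y -0.07 to +0.06 m, so keep the block and fingers off it; loose, not part of the job. Origin: the centre of its underside
- cap: a small ribbed dark cap, 22 mm across and 18 high, to the left of the block, near the fixed, 0.45 m tall lever press, which fills x below 0.50, y above 0.28 m: keep the hand clear of it; loose, not part of the job. Origin: the centre of its underside
- tin: a round yellow tin, 65 mm across and 23 high, to the left of the fence; loose, not part of the job. Origin: the centre of its underside
- lid: a white round jar lid, 54 mm across and 9 high, right of the wooden board; loose, not part of the job. Origin: the centre of its underside
- pen: a red pencil, 107 mm long, lying right of the wooden board; loose, not part of the job. Origin: the centre of its underside

How it is judged (in metres and radians):
On the way:
1. the block is turned with a long side facing the fence (within 9 degrees) while it still stands about 12 mm or more clear of it (angle between the x axis of die_block and the x axis of fence, either way round below 0.16 rad and x of die_block in the frame of fence below -0.0685 m), for 0.2 s.
At the end, for the whole second after the job is handed in: A long side of the block lies along the fence's working face within 2 degrees and 3 mm, with its whole length on the bar (block centre within 42 mm of the bar's middle), and the block rests flat and still on the worktop (angle between the x axis of die_block and the x axis of fence, either way round below 0.035 rad and x of die_block in the frame of fence between -0.0595 and -0.05 m and y of die_block in the frame of fence between -0.042 and 0.042 m and height (world z) of die_block below 0.004 m and angle between die_block's own z axis and vertical below 0.05 rad and linear speed of die_block below 0.01 m/s); the robot touches nothing.
It fails at once if the block is lifted or tipped (height (world z) of die_block above 0.008 m or angle between die_block's own z axis and vertical above 0.12 rad).
It fails at once if one of the other things is displaced by more than 15 mm (distance of any of stake, cap, tin, lid, pen from where it was at the start of the episode above 0.015 m).
It also fails if it takes over 72 s, if anything falls off the work surface, if the arm or the gripper's body presses on something with over 40 N, if the wrist force passes 120 N, or if a joint passes its speed limit or range.

## Working session

There is one attempt and no reset: what is moved stays moved. The work goes in short steps, Python scripts to look and compute and a tool call to move; the robot and the scene stay as the last step left them, time stands still between calls to the robot, and variables do not carry over. Pictures are saved under pics/ and viewed, about 8 in all and at most 12, crops included, and the job is handed in when it is done.

Besides the shell and the picture viewer there is one more tool, called by a JSON object that holds its "api" and its "payload", one argument or row to a line. play_rows: Moves the arm, as the interface text tells. Its arguments: {"type":"object","properties":{"targets":{"type":"array","items":{"type":"array","items":{"type":"number"}}}},"required":["targets"]}

```bash
mkdir -p pics
python3 - <<'E'
from rig import bot
import cv2,numpy as np
a=bot.capture("top");b=bot.capture("side")
cv2.imwrite("pics/t0.png",a);cv2.imwrite("pics/s0.png",b)
for n in("top","side"):
    c=bot.get_calibration(n);R=np.array(c["R"]);print(n,c["fx"],c["cx"],c["cy"],R.round(3).tolist(),(-R.T@np.array(c["t"])).round(3))
s=bot.read_state();print(s["time_s"],s["position"],np.round(s["tcp_rot"],3).tolist(),s["opening"])
E
```

```text
top 462.14542484611906 255.631277160274 187.92589759382622 [[-0.017, -1.0, 0.019], [-0.993, 0.015, -0.114], [0.114, -0.021, -0.993]] [0.406 0.109 1.202]
side 382.73980972789883 261.0122571168501 194.2906373525748 [[-0.995, 0.101, -0.012], [0.079, 0.698, -0.712], [-0.063, -0.709, -0.702]] [0.607 0.723 0.661]
0.1 [ 0.15993021 -0.60349069  0.22166951] [[0.967, 0.256, -0.0], [0.256, -0.967, 0.002], [0.0, -0.002, -1.0]] 0.9946289642668791
```

View pics/t0.png

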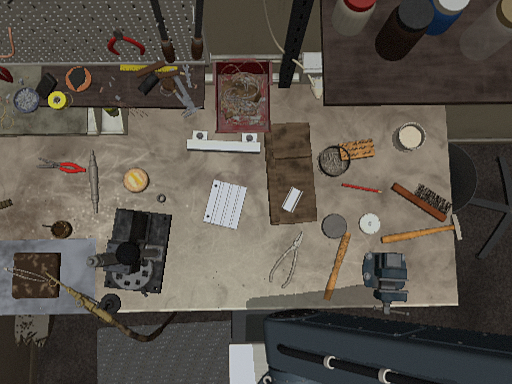

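View pics/s0.png

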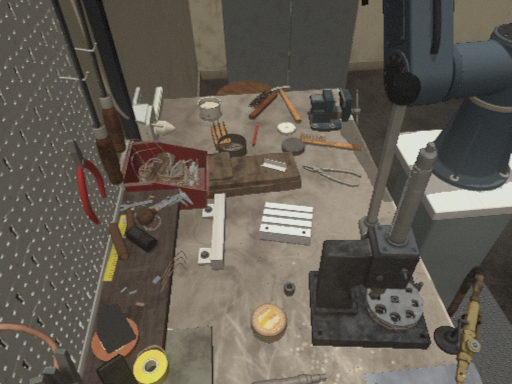

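The top view shows the block near (225,204), the fence near (224,143), the cap at (161,198), the tin at (136,180) and the board at (290,172). Next I measure the block and the fence.

```bash
cat > h.py <<'E'
from rig import bot
import cv2,numpy as np
def ray(n,px,z):
    c=bot.get_calibration(n);R=np.array(c["R"]);t=np.array(c["t"]);o=-R.T@t
    px=np.atleast_2d(px).astype(float)
    d=np.c_[(px[:,0]-c["cx"])/c["fx"],(px[:,1]-c["cy"])/c["fy"],np.ones(len(px))]@R
    return o+d*((z-o[2])/d[:,2])[:,None]
def proj(n,X):
    c=bot.get_calibration(n);p=np.atleast_2d(X)@np.array(c["R"]).T+np.array(c["t"])
    return np.c_[p[:,0]/p[:,2]*c["fx"]+c["cx"],p[:,1]/p[:,2]*c["fy"]+c["cy"]]
def blob(img,seed,roi,lo,close=5):
    x0,y0,x1,y1=roi;m=np.zeros(img.shape[:2],np.uint8)
    hsv=cv2.cvtColor(img,cv2.COLOR_BGR2HSV)
    m[y0:y1,x0:x1]=((hsv[...,2]>lo)&(hsv[...,1]<50))[y0:y1,x0:x1]*255
    m=cv2.morphologyEx(m,cv2.MORPH_CLOSE,np.ones((close,close)))
    cs,_=cv2.findContours(m,cv2.RETR_EXTERNAL,cv2.CHAIN_APPROX_NONE)
    return max(cs,key=cv2.contourArea)
def rect(n,cnt,z):
    P=ray(n,cnt[:,0,:],z)[:,:2]
    (c,s,a)=cv2.minAreaRect((P*1000).astype(np.float32))
    return np.array(c)/1000,s,a,cv2.boxPoints((c,s,a))/1000
E
python3 - <<'E'
from h import *
a=cv2.imread("pics/t0.png");b=cv2.imread("pics/s0.png")
for nm,roi,lo,z in(("block",(190,165,262,245),170,.028),("fence",(180,125,264,160),170,.032)):
    c=blob(a,None,roi,lo);r=rect("top",c,z);print(nm,cv2.contourArea(c),r[0].round(4),r[1],r[2],"\n",r[3].round(4).tolist());cv2.drawContours(a,[c],-1,(0,0,255),1)
t=cv2.resize(a[120:250,145:275],None,fx=4.5,fy=4.5,interpolation=2)
cv2.imwrite("pics/t1.png",t)
for nm,px,z in(("cap",(161,198),.018),("tin",(136,180),.023)): print(nm,ray("top",px,z))
E
```

```text
block 1373.5 [0.5008 0.1644] (86.44746398925781, 108.12460327148438) 75.08259582519531 
 [[0.4374000132083893, 0.13650000095367432], [0.5418999791145325, 0.10869999974966049], [0.5641999840736389, 0.19220000505447388], [0.45969998836517334, 0.2199999988079071]]
fence 808.5 [0.6637 0.1663] (186.04949951171875, 46.078590393066406) 86.91082763671875 
 [[0.635699987411499, 0.0746999979019165], [0.6816999912261963, 0.0722000002861023], [0.6916999816894531, 0.257999986410141], [0.6456999778747559, 0.2603999972343445]]
cap [[0.51865862 0.32757125 0.018     ]]
tin [[0.56543136 0.39072196 0.023     ]]
```

View pics/t1.png

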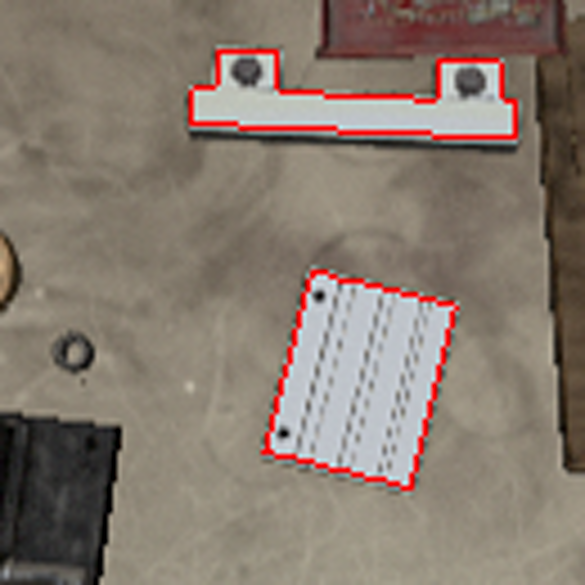

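The crop shows the grooves, and so the long sides, running near–far. The block's long axis is at about -15° and needs to reach -93°, a clockwise turn of about 78°. My plan is to push its far-left and near-right corners in turn. First I move in with the fingers shut and the jaws along x.

{"api": "play_rows", "payload": {
  "targets": [
    [1,0.0375,0.038,0,0,0,0.073],
    [1,0.0375,0.038,0,0,0,0.073],
    [1,0.0375,0.038,0,0,0,0.073],
    [1,0.0375,0.038,0,0,0,0.073],
    [1,0.0375,0.038,0,0,0,0.073],
    [1,0.0375,0.038,0,0,0,0.073],
    [1,0.0375,0.038,0,0,0,0.073],
    [1,0.0375,0.038,0,0,0,0.073],
    [1,0.01,0.054,0,0,0,0.073],
    [1,0.01,0.054,0,0,0,0.073],
    [1,0.01,0.054,0,0,0,0.073],
    [1,0.01,0.054,0,0,0,0.073]
  ]
}}

```text
time_s: 1.6
position: [0.4999, -0.0824, 0.2223]
tcp_rot: [[0.42, 0.907, -0.0], [0.907, -0.42, 0.0], [0.0, -0.0, -1.0]]
force: [-0.1, -0.5, 0.2]
opening: 0.007
```

{"api": "play_rows", "payload": {
  "targets": [
    [1,0.01,0.054,0,0,0,0.073],
    [1,0.01,0.054,0,0,0,0.073],
    [1,0.01,0.054,0,0,0,0.073],
    [1,0.01,0.054,0,0,0,0.073],
    [1,0.01,0.054,0,0,0,0.073],
    [1,0.01,0.054,0,0,0,0.073],
    [1,0,0,0,0,0,0]
  ]
}}

```text
time_s: 2.48
position: [0.5598, 0.2435, 0.222]
tcp_rot: [[-0.007, 1.0, 0.0], [1.0, 0.007, 0.001], [0.001, 0.0, -1.0]]
force: [0.5, 0.4, 0.4]
opening: 0.006
```

Run:
```python
from h import *
s=bot.read_state();print(s["time_s"],s["position"],np.round(s["tcp_rot"],3).tolist(),s["force"],s["opening"])
```

```text
2.475 [0.55983768 0.24354991 0.22199066] [[-0.007, 1.0, 0.0], [1.0, 0.007, 0.001], [0.001, 0.0, -1.0]] [0.48746581 0.38894905 0.41698638] 0.006154055134168394
```

{"api": "play_rows", "payload": {
  "targets": [
    [1,0,0,-0.05,0,0,0],
    [1,0,0,-0.05,0,0,0],
    [1,0,0,-0.05,0,0,0],
    [1,0,0,-0.05,0,0,0],
    [1,0,-0.01,-0.015,0,0,0],
    [1,0,-0.012,0,0,0,0],
    [1,0,-0.012,0,0,0,0],
    [1,0,-0.008,0,0,0,0],
    [1,0,-0.008,0,0,0,0],
    [1,0,-0.008,0,0,0,0],
    [1,-0.002,-0.008,0,0,0,0],
    [1,0,0,0,0,0,0]
  ]
}}

```text
time_s: 3.98
position: [0.5607, 0.1737, 0.0091]
tcp_rot: [[-0.002, 1.0, 0.006], [1.0, 0.002, 0.0], [0.0, 0.006, -1.0]]
force: [4.9, 1.9, 2.9]
opening: 0.006
```

```bash
cat > look.py <<'E'
from h import *
import sys
a=bot.capture("top");cv2.imwrite("pics/%s.png"%sys.argv[1],a)
cv2.imwrite("pics/%sc.png"%sys.argv[1],cv2.resize(a[110:250,140:280],None,fx=4,fy=4,interpolation=2))
s=bot.read_state();print(s["time_s"],s["position"].round(4) if hasattr(s["position"],'round') else s["position"])
cs=blob(a,None,(190,158,262,245),170)
c,sz,an,bp=rect("top",cs,.028);print("centre",c.round(4),"size",sz,"ang",an);print(bp.round(4).tolist())
E
python3 look.py a1
```

```text
4.025 [0.5605 0.1738 0.0088]
centre [0.5233 0.1033] size (7.6563005447387695, 12.827849388122559) ang 89.15858459472656
[[0.5169000029563904, 0.09960000216960907], [0.529699981212616, 0.09939999878406525], [0.5297999978065491, 0.10700000077486038], [0.5170000195503235, 0.10719999670982361]]
```

View pics/a1c.png

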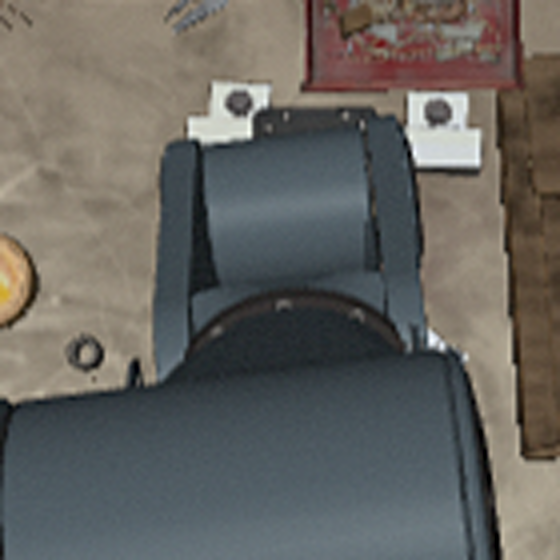

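The arm hides the block in the top view; only a sliver shows at crop (440,345). I lift, cross to the near-right corner and look with the side camera.

{"api": "play_rows", "payload": {
  "targets": [
    [1,0.005,0.02,0,0,0,0],
    [1,0,0.0,0.05,0,0,0],
    [1,0,0,0.05,0,0,0],
    [1,0,0,0.05,0,0,0],
    [1,-0.03,-0.03,0,0,0,0],
    [1,-0.04,-0.03,0,0,0,0],
    [1,-0.04,-0.03,0,0,0,0],
    [1,-0.03,-0.02,0,0,0,0],
    [1,0,0,0,0,0,0]
  ]
}}

```text
time_s: 5.15
position: [0.4181, 0.0841, 0.1568]
tcp_rot: [[-0.001, 1.0, -0.008], [1.0, 0.001, 0.0], [0.0, -0.008, -1.0]]
force: [0.0, 0.3, -0.0]
opening: 0.003
```

```bash
cat > look2.py <<'E'
from h import *
import sys
b=bot.capture("side");cv2.imwrite("pics/%s.png"%sys.argv[1],b)
s=bot.read_state();print(s["time_s"],np.round(s["position"],4))
cs=blob(b,None,(225,180,345,285),int(sys.argv[2]) if len(sys.argv)>2 else 185)
c,sz,an,bp=rect("side",cs,.028);print("centre",c.round(4),"size",sz,"ang",an);print(bp.round(4).tolist())
cv2.drawContours(b,[cs],-1,(0,0,255),1)
cv2.imwrite("pics/%sc.png"%sys.argv[1],cv2.resize(b[150:300,190:350],None,fx=3.5,fy=3.5,interpolation=2))
E
python3 look2.py b1
```

```text
5.2 [0.421  0.0844 0.1571]
centre [0.4929 0.1508] size (87.38753509521484, 110.46488189697266) ang 55.09230041503906
[[0.42260000109672546, 0.14659999310970306], [0.5131000280380249, 0.08340000361204147], [0.5631999969482422, 0.1551000028848648], [0.4726000130176544, 0.218299999833107]]
```

View pics/b1c.png

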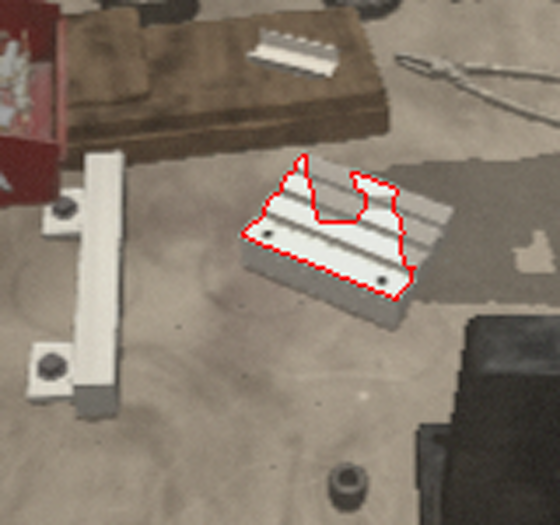

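The side view now shows the block turned by about 20°: its corners project to (0.423,0.147), (0.513,0.083), (0.563,0.155) and (0.473,0.218). Next I push the near-right corner.

{"api": "play_rows", "payload": {
  "targets": [
    [1,-0.018,0.022,-0.03,0,0,0],
    [1,0,0,-0.05,0,0,0],
    [1,0,0,-0.05,0,0,0],
    [1,0,0,-0.019,0,0,0],
    [1,0.006,0.009,0,0,0,0],
    [1,0.006,0.009,0,0,0,0],
    [1,0.005,0.006,0,0,0,0],
    [1,0.005,0.006,0,0,0,0],
    [1,0.005,0.006,0,0,0,0],
    [1,0.005,0.006,0,0,0,0],
    [1,0.005,0.005,0,0,0,0],
    [1,0,0,0,0,0,0]
  ]
}}

```text
time_s: 6.7
position: [0.4393, 0.1532, 0.009]
tcp_rot: [[-0.003, 1.0, -0.005], [1.0, 0.003, -0.0], [-0.0, -0.005, -1.0]]
force: [-5.2, -1.0, 1.2]
opening: 0.002
```

```bash
python3 look2.py b2
```

```text
6.75 [0.4393 0.1531 0.0089]
centre [0.4938 0.1714] size (113.55856323242188, 50.07112121582031) ang 72.45291137695312
[[0.4528000056743622, 0.12489999830722809], [0.5005999803543091, 0.10980000346899033], [0.5347999930381775, 0.21799999475479126], [0.4871000051498413, 0.23309999704360962]]
```

View pics/b2c.png

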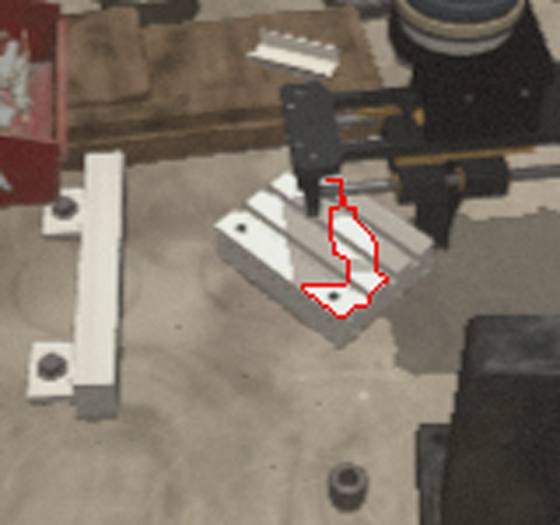

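The left long side's top edge runs from crop (215,226) to (342,318), and the near-left short edge from there to (435,242). I cast rays through these, and try a threshold that also copes with the shadow.

Run:
```python
from h import *
b=cv2.imread("pics/b2.png")
P=ray("side",[(190+x/3.5-.3,150+y/3.5-.3) for x,y in((215,226),(342,318),(435,242))],.028)[:,:2]
print(P.round(4)); d=P[0]-P[1];print(np.linalg.norm(d),np.linalg.norm(P[2]-P[1]),np.degrees(np.arctan2(d[1],d[0])),"c",((P[0]+P[2])/2).round(4))
h=cv2.cvtColor(b,cv2.COLOR_BGR2HSV)
for n,x,y in(("lit",250,245),("shade",300,255),("shade2",390,240),("side",270,280),("table",150,250),("tshade",450,280)):print(n,h[150+int(y/3.5),190+int(x/3.5)])
```

```text
[[0.5778 0.1446]
 [0.5083 0.2273]
 [0.441  0.1737]]
0.1080676826651904 0.08608303292268311 -49.99921657218686 c [0.5094 0.1591]
lit [ 37  10 233]
shade [ 21  28 174]
shade2 [ 17  28 127]
side [ 21  27 121]
table [ 17  46 140]
tshade [ 17  42 115]
```

The block's long axis is at -50° and its centre at (0.509,0.159), well clear of the fence. From here I can stay on the same corner; the remaining turn shifts the centre only about 25 mm forward.

{"api": "play_rows", "payload": {
  "targets": [
    [1,-0.014,-0.002,0,0,0,0],
    [1,0,0.006,0,0,0,0],
    [1,0.006,0.003,0,0,0,0],
    [1,0.006,0.0035,0,0,0,0],
    [1,0.006,0.0035,0,0,0,0],
    [1,0.006,0.003,0,0,0,0],
    [1,0.006,0.003,0,0,0,0],
    [1,0.0065,0.002,0,0,0,0],
    [1,0.0065,0.002,0,0,0,0],
    [1,0,0,0,0,0,0]
  ]
}}

```text
time_s: 8.0
position: [0.4703, 0.1773, 0.0083]
tcp_rot: [[-0.002, 1.0, -0.002], [1.0, 0.002, -0.0], [-0.0, -0.002, -1.0]]
force: [-3.3, 1.1, -1.2]
opening: 0.005
```

Run:
```python
from h import *
b=bot.capture("side");cv2.imwrite("pics/b3.png",b)
print(bot.read_state()["position"])
cv2.imwrite("pics/b3c.png",cv2.resize(b[150:300,190:350],None,fx=4,fy=4,interpolation=2))
```

```text
[0.4703562  0.17716451 0.00827951]
```

View pics/b3c.png

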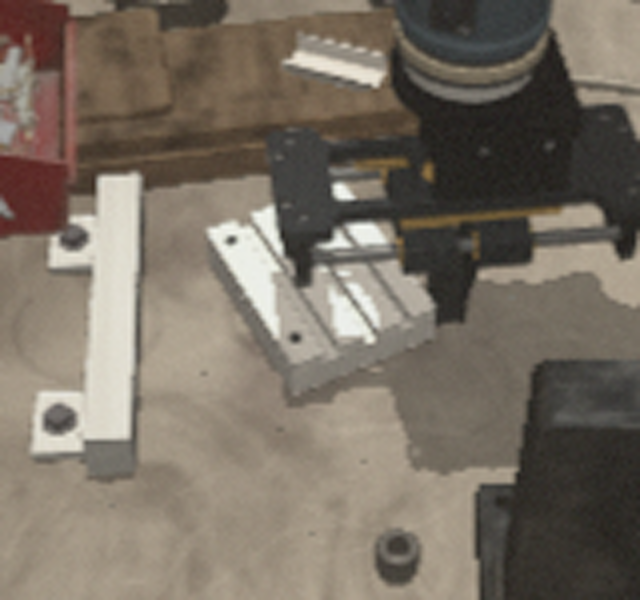

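The corners in the crop are far-left (207,229), near-left (290,370) and near-right (437,308).

```bash
cat > cor.py <<'E'
from h import *
import sys
f=float(sys.argv[1]);v=np.array(sys.argv[2:],float).reshape(-1,2)
P=ray("side",np.array([190,150])+v/f-.3,.028)[:,:2]
d=P[0]-P[1];print(P.round(4).tolist(),np.linalg.norm(d),np.linalg.norm(P[2]-P[1]),np.degrees(np.arctan2(d[1],d[0])),"c",((P[0]+P[2])/2).round(4))
E
python3 cor.py 4 207 229 290 370 437 308
```

```text
[[0.5979, 0.1196], [0.5613, 0.2258], [0.4778, 0.1924]] 0.11236945387743319 0.08991926502354264 -71.00999995703337 c [0.5379 0.156 ]
```

{"api": "play_rows", "payload": {
  "targets": [
    [1,-0.01,0,0,0,0,0],
    [1,0,0.006,0,0,0,0],
    [1,0.01,0.001,0,0,0,0],
    [1,0.006,0.002,0,0,0,0],
    [1,0.006,0.002,0,0,0,0],
    [1,0.006,0.001,0,0,0,0],
    [1,0.006,0.001,0,0,0,0],
    [1,0.004,0.0,0,0,0,0],
    [1,0,0,0,0,0,0]
  ]
}}

```text
time_s: 9.18
position: [0.4978, 0.1904, 0.0085]
tcp_rot: [[-0.002, 1.0, -0.003], [1.0, 0.002, 0.0], [0.0, -0.003, -1.0]]
force: [-4.3, 2.9, 2.3]
opening: 0.007
```

Run:
```python
from h import *
b=bot.capture("side");cv2.imwrite("pics/b4.png",b)
print(bot.read_state()["position"],bot.read_state()["force"])
cv2.imwrite("pics/b4c.png",cv2.resize(b[150:300,190:350],None,fx=5,fy=4,interpolation=2) if 0 else cv2.resize(b[150:300,190:350],None,fx=4,fy=4,interpolation=2))
```

```text
[0.4978146  0.19038387 0.0084969 ] [-4.60904339  2.37443402  2.69026352]
```

View pics/b4c.png

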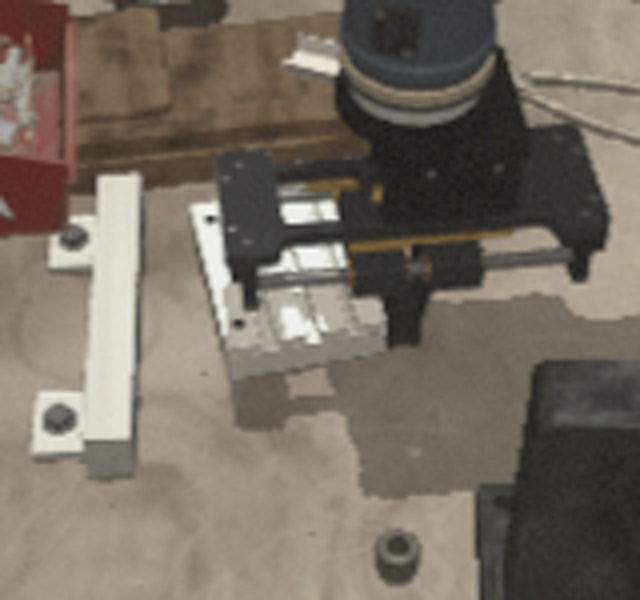

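Corners in the crop: far side (191,205) to (231,350), then (387,325). The fence's top front edge runs from (143,175) to (135,437).

```bash
python3 cor.py 4 191 205 231 350 387 325
python3 - <<'E'
from h import *
P=ray("side",np.array([190,150])+np.array([[143,175],[135,437]])/4-.3,.032);d=P[0]-P[1];print(P.round(4),np.linalg.norm(d),np.degrees(np.arctan2(d[1],d[0])))
E
```

```text
[[0.6059, 0.0994], [0.591, 0.2091], [0.5065, 0.2013]] 0.1106870907418424 0.08485145205834416 -82.26611768366674 c [0.5562 0.1503]
[[0.6325 0.0755 0.032 ]
 [0.6431 0.2625 0.032 ]] 0.18730436645705664 -93.23137636408744
```

{"api": "play_rows", "payload": {
  "targets": [
    [1,0.005,0,0,0,0,0],
    [1,0.005,0,0,0,0,0],
    [1,0.004,0,0,0,0,0],
    [1,0.003,0,0,0,0,0],
    [1,0,0,0,0,0,0],
    [1,-0.015,0,0,0,0,0],
    [1,-0.02,0,0.05,0,0,0],
    [1,-0.04,-0.04,0.05,0,0,0],
    [1,0,0,0,0,0,0]
  ]
}}

```text
time_s: 10.35
position: [0.4467, 0.1557, 0.1022]
tcp_rot: [[-0.001, 1.0, 0.003], [1.0, 0.001, -0.0], [-0.0, 0.003, -1.0]]
force: [1.1, -0.0, 0.1]
opening: 0.007
```

Run:
```python
from h import *
b=bot.capture("side");cv2.imwrite("pics/b5.png",b)
print(bot.read_state()["position"],bot.read_state()["force"])
cv2.imwrite("pics/b5c.png",cv2.resize(b[150:300,190:350],None,fx=4,fy=4,interpolation=2))
```

```text
[0.44831615 0.15625337 0.10128823] [-0.19598838 -0.53339709 -0.26483976]
```

View pics/b5c.png

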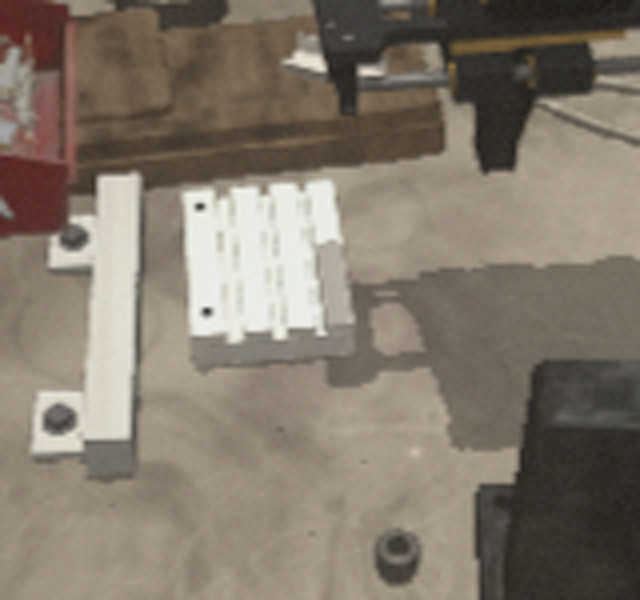

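The whole block is clear now: far side from (182,192) to (193,340), near corner at (354,325), with a visible gap to the fence. I measure the angle.

```bash
python3 cor.py 4 182 192 193 340 354 325
python3 - <<'E'
from h import *
b=cv2.imread("pics/b5.png");c=blob(b,None,(228,190,282,240),195)
r=rect("side",c,.028);print(r[0],r[1],r[2],r[3].round(4).tolist())
# left(far) edge line fit per row, subpixel
g=cv2.GaussianBlur(cv2.cvtColor(b,cv2.COLOR_BGR2GRAY),(3,3),0).astype(float)
for nm,y0,y1,x0,x1,z,s in(("blockfar",200,232,225,246,.028,1),("fencefront",197,255,216,232,.032,-1)):
    q=[]
    for y in range(y0,y1):
        d=s*np.diff(g[y,x0:x1]);d=np.clip(d,0,None);i=d.argmax();w=d[max(0,i-1):i+2];q.append((x0+.5+(w*np.arange(max(0,i-1),max(0,i-1)+len(w))).sum()/w.sum(),y))
    P=ray("side",q,z);vx,vy,x,y=cv2.fitLine((P[:,:2]*1000).astype(np.float32),cv2.DIST_HUBER,0,.01,.01).ravel()
    print(nm,np.degrees(np.arctan2(vy,vx)),"x at y=.16:",x+(160-y)*vx/vy)
E
```

```text
[[0.6105, 0.0882], [0.6106, 0.2001], [0.5241, 0.1993]] 0.11186449965405755 0.08652334875936393 -90.04556488404101 c [0.5673 0.1437]
[0.56708441 0.14557968] (116.578125, 88.30783081054688) 88.86222839355469 [[0.5217999815940857, 0.08820000290870667], [0.6100999712944031, 0.08640000224113464], [0.6123999953269958, 0.2029999941587448], [0.5241000056266785, 0.20469999313354492]]
blockfar 89.23477 x at y=.16: 611.2402
fencefront 86.41961 x at y=.16: 639.95905
```

The block is about 3° off the fence with a 27 mm gap, so the turning condition is met. Its centre is about 22 mm right of the bar's middle, which is allowed. Now I push forward near the centre.

{"api": "play_rows", "payload": {
  "targets": [
    [1,0.035,-0.008,-0.043,0,0,0],
    [1,0,0,-0.05,0,0,0],
    [1,0.009,0,0,0,0,0],
    [1,0.009,0,0,0,0,0],
    [1,0.009,0,0,0,0,0],
    [1,0.005,0,0,0,0,0],
    [1,0.005,0,0,0,0,0],
    [1,0.005,0,0,0,0,0],
    [1,0.005,0,0,0,0,0],
    [1,0.004,0,0,0,0,0],
    [1,0,0,0,0,0,0]
  ]
}}

```text
time_s: 11.78
position: [0.5283, 0.1488, 0.0073]
tcp_rot: [[-0.002, 1.0, -0.011], [1.0, 0.002, -0.001], [-0.0, -0.011, -1.0]]
force: [-9.0, -0.2, 6.1]
opening: 0.002
```

{"api": "play_rows", "payload": {
  "targets": [
    [1,0.002,0,0,0,0,0],
    [1,0.002,0,0,0,0,0],
    [1,0,0,0,0,0,0]
  ]
}}

```text
time_s: 12.15
position: [0.5298, 0.1488, 0.0073]
tcp_rot: [[-0.002, 1.0, -0.016], [1.0, 0.002, -0.001], [-0.001, -0.016, -1.0]]
force: [-10.8, 0.1, 9.3]
opening: 0.007
```

```bash
cat > meas.py <<'E'
from h import *
import sys
b=bot.capture("side");cv2.imwrite("pics/%s.png"%sys.argv[1],b)
s=bot.read_state();print(s["time_s"],np.round(s["position"],4),np.round(s["force"],1))
cv2.imwrite("pics/%sc.png"%sys.argv[1],cv2.resize(b[150:300,190:350],None,fx=4,fy=4,interpolation=2))
E
python3 meas.py b6
```

```text
12.2 [0.53   0.1488 0.0073] [-10.9  -0.1   8.6]
```

View pics/b6c.png

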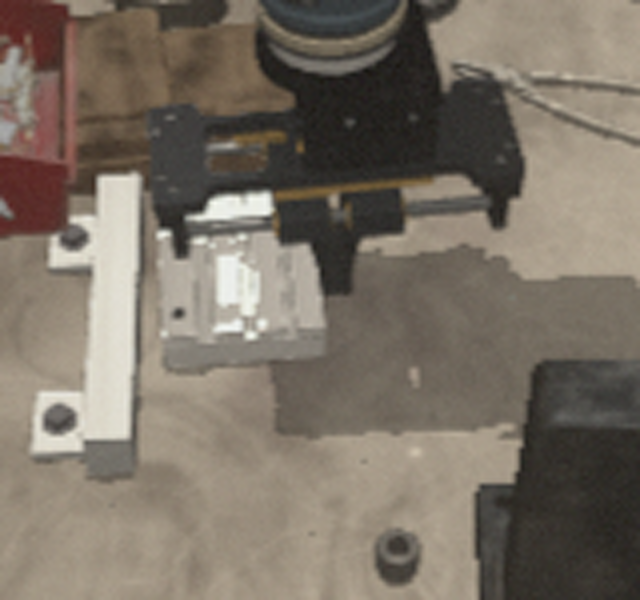

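There is still a gap of about 14 mm (block edge at x≈163, fence at 139), yet the force is 11 N with 9 N upward on the tool. The finger seems to be dragging down on the block's face and jamming it. I back off, check, and push again slightly higher.

{"api": "play_rows", "payload": {
  "targets": [
    [1,-0.01,0,0,0,0,0],
    [1,-0.012,0,0,0,0,0],
    [1,0,0,0,0,0,0],
    [1,0,0,0,0,0,0]
  ]
}}

```text
time_s: 12.7
position: [0.5167, 0.1487, 0.0071]
tcp_rot: [[-0.002, 1.0, 0.002], [1.0, 0.002, 0.0], [0.0, 0.002, -1.0]]
force: [-0.3, -1.1, -0.7]
opening: 0.003
```

{"api": "play_rows", "payload": {
  "targets": [
    [1,0,0,0.005,0,0,0],
    [1,0.01,0,0,0,0,0],
    [1,0.006,0,0.001,0,0,0],
    [1,0.004,0,0.001,0,0,0],
    [1,0.003,0,0.001,0,0,0],
    [1,0,0,0,0,0,0]
  ]
}}

```text
time_s: 13.45
position: [0.5386, 0.1487, 0.0147]
tcp_rot: [[-0.002, 1.0, -0.001], [1.0, 0.002, -0.0], [-0.0, -0.001, -1.0]]
force: [-3.0, -0.7, -2.4]
opening: 0.005
```

{"api": "play_rows", "payload": {
  "targets": [
    [1,0.002,0,0,0,0,0],
    [1,0.002,0,0,0,0,0],
    [1,0,0,0,0,0,0]
  ]
}}

```text
time_s: 13.82
position: [0.5391, 0.1488, 0.0147]
tcp_rot: [[-0.002, 1.0, -0.008], [1.0, 0.002, -0.0], [-0.0, -0.008, -1.0]]
force: [-6.6, -0.2, 2.6]
opening: 0.004
```

{"api": "play_rows", "payload": {
  "targets": [
    [1,0.002,0,0,0,0,0],
    [1,0.002,0,0,0,0,0],
    [1,0,0,0,0,0,0]
  ]
}}

```text
time_s: 14.2
position: [0.5391, 0.1487, 0.0147]
tcp_rot: [[-0.002, 1.0, -0.016], [1.0, 0.002, -0.001], [-0.001, -0.016, -1.0]]
force: [-13.3, 1.3, 8.2]
opening: 0.007
```

```bash
python3 meas.py b7
```

```text
14.25 [0.5391 0.1488 0.0147] [-13.5   0.7   8. ]
```

View pics/b7c.png

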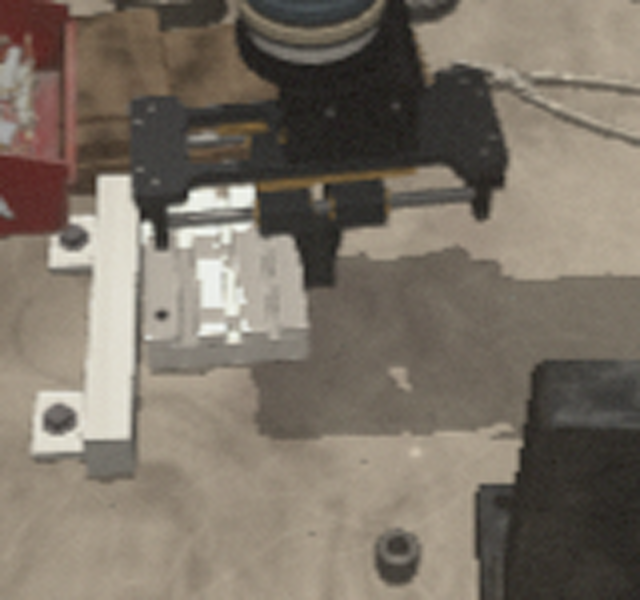

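The right end is touching the fence. The left end still stands a few mm off: block edge (148,345) against fence (137,345). I push near the left corner.

{"api": "play_rows", "payload": {
  "targets": [
    [1,-0.011,0,0,0,0,0],
    [1,-0.011,0,-0.003,0,0,0],
    [1,0,0.033,0,0,0,0],
    [1,0.012,0,0,0,0,0],
    [1,0.003,0,0.001,0,0,0],
    [1,0.003,0,0.001,0,0,0],
    [1,0.002,0,0.001,0,0,0],
    [1,0,0,0,0,0,0]
  ]
}}

```text
time_s: 15.25
position: [0.5434, 0.1813, 0.0144]
tcp_rot: [[-0.001, 1.0, -0.003], [1.0, 0.001, -0.0], [-0.0, -0.003, -1.0]]
force: [-4.6, 1.3, -1.4]
opening: 0.008
```

{"api": "play_rows", "payload": {
  "targets": [
    [1,0.002,0,0.001,0,0,0],
    [1,0.002,0,0.001,0,0,0],
    [1,0.002,0,0,0,0,0],
    [1,0,0,0,0,0,0]
  ]
}}

```text
time_s: 15.75
position: [0.5434, 0.1812, 0.015]
tcp_rot: [[-0.001, 1.0, -0.016], [1.0, 0.001, -0.001], [-0.001, -0.016, -1.0]]
force: [-10.7, 2.9, -3.3]
opening: 0.005
```

{"api": "play_rows", "payload": {
  "targets": [
    [1,-0.01,0,0,0,0,0],
    [1,-0.012,-0.035,-0.004,0,0,0],
    [1,0,-0.034,0,0,0,0],
    [1,0.01,0,0,0,0,0],
    [1,0.004,0,0.001,0,0,0],
    [1,0.004,0,0.001,0,0,0],
    [1,0.003,0,0.001,0,0,0],
    [1,0.002,0,0.001,0,0,0],
    [1,0,0,0,0,0,0]
  ]
}}

```text
time_s: 16.88
position: [0.5391, 0.111, 0.0141]
tcp_rot: [[-0.004, 1.0, -0.028], [1.0, 0.004, -0.004], [-0.003, -0.028, -1.0]]
force: [-16.3, -9.6, -4.0]
opening: 0.001
```

{"api": "play_rows", "payload": {
  "targets": [
    [1,0.002,0,0,0,0,0],
    [1,0.002,0,0.001,0,0,0],
    [1,0,0,0,0,0,0]
  ]
}}

```text
time_s: 17.25
position: [0.5391, 0.111, 0.0142]
tcp_rot: [[-0.004, 0.999, -0.037], [1.0, 0.004, -0.004], [-0.004, -0.037, -0.999]]
force: [-21.0, -10.9, -3.0]
opening: 0.004
```

The contact positions now rise by 4.3 mm over 70 mm (3.5°), which agrees with the fence's own 3.1 to 3.6°. I retreat well away and measure.

{"api": "play_rows", "payload": {
  "targets": [
    [1,-0.012,0,0,0,0,0],
    [1,-0.02,0,0,0,0,0],
    [1,-0.02,0,0.05,0,0,0],
    [1,0,-0.02,0.06,0,0,0],
    [1,0,-0.05,0.05,0,0,0],
    [1,0,-0.06,0,0,0,0],
    [1,0,-0.06,0,0,0,0],
    [1,0,-0.06,0,0,0,0],
    [1,0,-0.06,0,0,0,0],
    [1,0,-0.06,0,0,0,0],
    [1,0,0,0,0,0,0]
  ]
}}

```text
time_s: 18.62
position: [0.5067, -0.2578, 0.173]
tcp_rot: [[0.003, 1.0, 0.007], [1.0, -0.003, -0.007], [-0.007, 0.007, -1.0]]
force: [0.4, 1.5, 0.4]
opening: 0.004
```

Run:
```python
from h import *
a=bot.capture("top");b=bot.capture("side");s=bot.read_state()
print(s["time_s"],np.round(s["position"],3),np.round(s["force"],1))
cv2.imwrite("pics/ft.png",a);cv2.imwrite("pics/fs.png",b)
A=cv2.resize(a[125:215,165:285],None,fx=4,fy=4,interpolation=2);B=cv2.resize(b[165:290,195:315],None,fx=4,fy=4,interpolation=2)
B=cv2.copyMakeBorder(B,0,0,0,0,0);H=max(len(A),len(B));f=lambda I:cv2.copyMakeBorder(I,0,H-len(I),0,0,0)
o=np.hstack([f(A),f(B)]);o=cv2.resize(o,None,fx=.83,fy=.83);cv2.imwrite("pics/f.png",o);print(o.shape)
# near edge of the block in the side and top view
c=blob(b,None,(224,185,285,250),190,5)
P=ray("side",c[:,0],.028)[:,:2];print("side contour x",np.percentile(P[:,0],[1,99]),"y",np.percentile(P[:,1],[1,99]))
g=cv2.GaussianBlur(cv2.cvtColor(a,cv2.COLOR_BGR2GRAY),(3,3),0).astype(float)
def edge(n,g,pts,z):
    P=ray(n,pts,z);vx,vy,x,y=cv2.fitLine((P[:,:2]*1000).astype(np.float32),cv2.DIST_HUBER,0,.01,.01).ravel();print(n,np.degrees(np.arctan2(vy,vx)),"x at y=.145:",x+(145-y)*vx/vy)
x0,y0=190,150
hsv=cv2.cvtColor(a,cv2.COLOR_BGR2HSV);m=((hsv[...,2]>170)&(hsv[...,1]<50))
for nm,roi,z in(("all",(175,120,264,215),.03),):
    c=blob(a,None,roi,170,1);print(nm,cv2.contourArea(c),cv2.boundingRect(c))
```

```text
18.725 [ 0.505 -0.252  0.172] [-0.3  0.7 -0.4]
(415, 797, 3)
side contour x [0.54851842 0.63895057] y [0.08707353 0.20247325]
all 2193.0 (187, 130, 73, 56)
```

View pics/f.png

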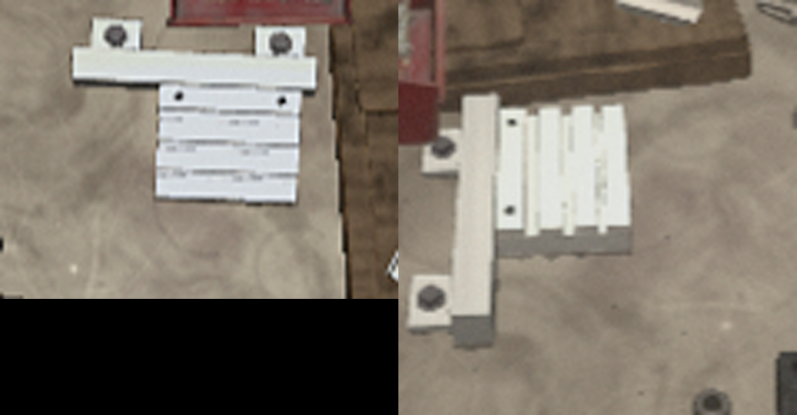

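Both views show the block's long side against the fence. In this picture's left panel the bar spans 73–316 and the block 157–298, so the whole length is on the bar with about 14 mm to spare at the right. One last numeric check of angle and distance.

Run:
```python
from h import *
def fit(n,f,axis,rng,lo,hi,z,s,slope=0):
    g=cv2.GaussianBlur(cv2.cvtColor(cv2.imread(f),cv2.COLOR_BGR2GRAY),(3,3),0).astype(float)
    if axis==0:g=g.T
    q=[]
    for k in range(*rng):
        d=np.clip(s*np.diff(g[k,lo:hi]),0,None);i=max(1,min(d.argmax(),len(d)-2));w=d[i-1:i+2]+1e-9
        v=lo+.5+(w*np.arange(i-1,i+2)).sum()/w.sum();q.append((k,v) if axis==0 else (v,k))
    P=ray(n,q,z)[:,:2]*1000;vx,vy,x,y=cv2.fitLine(P.astype(np.float32),cv2.DIST_HUBER,0,.01,.01).ravel()
    print(f,"angle %.2f  x at y=145: %.1f"%(np.degrees(np.arctan(vy/vx))%180,x+(145-y)*vx/vy))
fit("top","pics/ft.png",0,(215,252),180,192,.028,-1)   # block near edge
fit("top","pics/t0.png",0,(192,258),148,158,.032,-1)   # fence front edge (unobstructed, first picture)
fit("side","pics/fs.png",1,(200,232),252,275,.028,-1)
fit("side","pics/b5.png",1,(197,255),216,232,.032,-1)
```

```text
pics/ft.png angle 86.96  x at y=145: 550.5
pics/t0.png angle 86.77  x at y=145: 638.1
pics/fs.png angle 86.51  x at y=145: 550.3
pics/b5.png angle 86.42  x at y=145: 639.0
```

```bash
python3 -c "
from rig import bot
print(bot.hand_in(), bot.read_state()['time_s'])"
```

```text
the job is handed in; nothing more can be done
the job is handed in; nothing more can be done
```

The block now lies with a long side flush along the fence, and I handed the job in at about 19 s. I got no verdict back.

I turned it about 75° clockwise by pushing its far-left corner once and its near-right corner four times. It then stood about 3° off the fence with a gap of about 27 mm. I pushed it forward, then pressed near its left and right ends to seat it.

**Final checks:**
- **Angle:** the block's near edge agrees with the fence face to within 0.2° in both cameras (86.96° against 86.77° from the top, 86.51° against 86.42° from the side).
- **Distance:** the near edge lies 87.6 mm (top) and 88.7 mm (side) from the face. The block is 88 mm wide, so that is flush within the measuring error.
- **Position along the bar:** the block's centre is about 26–29 mm to the right of the bar's middle (limit 42 mm), so its whole length is on the bar.
- **Other things:** I kept the hand clear of the other loose things, but did not measure their positions again.

**Problem on the way:** on the first forward push the finger dragged down on the block's face and jammed it at about 11 N, with 14 mm still to go. Backing off and pushing a little higher fixed it.

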